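# Load a sample carrier under the leaf spring of a test jig

### The job

Load the grey sample carrier into the test jig on the bench: with the fingertips press it down hard on its sprung bed, and keep pressing while you slide it along the channel, under the guide bar and the leaf spring, until its nose is fully home against the end stop; then let go and move clear. Do not grasp or lift the carrier, and leave the jar, the tape roll and the weight where they stand.

Things in the scene. Friction and masses are not known exactly. Their poses are not given: they have to be found in the camera images.
- jig: Fixed jig, base 240 x 110 x 10 mm. Origin: centre of its underside, on the bench; x = feed direction along the channel, z up. Channel floor: the sprung bed. Side rails along x, 63 mm apart inside, 10 mm thick, tops 31 mm above the bench. A guide bar crosses at x = 64 to 74 mm, underside 31, top 43 mm above the bench. End stop face at x = 105 mm, top 40 mm above the bench.
- bar (a point): Lower entry edge of the guide bar, mid channel: jig x = 64 mm, 31 mm above the bench.
- home (a point): Point on the face of the end stop, mid channel, jig x = 105 mm, 16 mm above the bench: where the lower nose edge of the carrier arrives (in x and y).
- bed (a joint): White sprung bed under the carrier (216 x 60 mm, stays level), travel in m: 0 = up, top 24 mm above the bench; 0.008 = bottomed, top 16 mm. About 5 N starts it, about 13 N bottoms it. Bed up: the carrier's nose hits the bar (5 mm overlap); bottomed: it passes 3 mm below. Let go under the bar, the carrier rises until the bar stops it, near 0.005.
- leaf (a joint): Angle (rad) of the steel leaf spring: three strips, 26 mm long, hinged on the far side of the guide bar, sloping down along the feed direction. 0 = free, tip 25 mm above the bench; about 0.23 = level, as when the carrier is held up against the bar under it. The nose lifts it as it passes; it drags with 3 to 6 N of down force.
- carrier: Loose grey carrier in the channel, 100 (x) x 60 x 12 mm, 0.11 to 0.22 kg. Origin: centre of its underside; x to its nose, along the jig's x. Starts on the raised bed, top 36 mm above the bench, nose 20 to 60 mm short of the bar. Cross rib on top at x = -8 to 0 mm, 54 wide, 8 high, to push against; behind it the flat pressing shelf with dark lines. Home, the rib is 9 mm short of the bar.
- nose (a point): Middle of the lower front edge of the carrier: 50 mm ahead of its origin, on its underside.
- shelf (a point): Point on the pressing shelf of the carrier, 24 mm behind its origin, 12 mm above its underside: 16 mm behind the rib.
- jar: Bystander: closed jar, 48 mm diameter, 65 mm high, standing beside the jig. Origin: centre of its underside.
- tape: Bystander: yellow tape roll, 68 mm outside diameter, 24 mm high, lying flat beside the jig. Origin: centre of its underside.
- weight: Bystander: brass weight with a knob, 38 mm diameter, 54 mm high, beside the jig. Origin: centre of its underside.
There are look-alikes about, which are no part of the job. What is meant by the carrier is not blue, orange or turquoise, and is the smaller of those in its own colour.

How it is judged:
On the way, in this order (a step that is already met when the one before it is completed fails the run):
1. the fingers press the carrier down on the sprung bed (bed down by more than 5 mm) before it is under the bar (value of joint bed above 0.005 m and contact force between the fingers and carrier above 4 N and x of nose in the frame of jig below 0.074 m), for 0.05 s.
2. the carrier's nose passes under the bar and lifts the leaf spring, still pressed by the fingers (x of nose in the frame of jig above 0.09 m and value of joint leaf above 0.05 rad and contact force between the fingers and carrier above 3 N), for 0.05 s.
At the end, for the whole second after the job is handed in: The carrier's nose is within 3.5 mm of the end stop, the carrier lies level and straight under the bar and the raised leaf spring (leaf above 0.12 rad, bed held down by more than 2.5 mm) and is at rest (x of nose in the frame of jig above 0.1015 m and value of joint bed above 0.0025 m and value of joint leaf above 0.12 rad and angle between carrier's own z axis and vertical below 0.05 rad and angle between the x axis of carrier and the x axis of jig, either way round below 0.08 rad and linear speed of carrier below 0.005 m/s and angular speed of carrier below 0.1 rad/s); the robot touches nothing.
It fails at once if the carrier is lifted off its bed or tipped (z of carrier in the frame of jig above 0.034 m or angle between carrier's own z axis and vertical above 0.25 rad).
It fails at once if a bystander is moved by more than 20 mm or knocked over (distance of any of jar, tape, weight from where it was at the start of the episode above 0.02 m or angle between any of jar, tape, weight's own z axis and vertical above 0.5 rad).
It also fails if it takes over 40 s, if anything falls off the work surface, if the arm or the gripper's body presses on something with over 40 N, if the wrist force passes 120 N, or if a joint passes its speed limit or range.

### The arm

A 7-joint arm with a two-finger parallel gripper is mounted at the origin on the work surface. World frame = base frame: x ahead of the robot, y to its left, z up, the work surface at z = 0. Lengths are in m, angles in rad, forces in N, time in s.
With the tool pointing down it reaches from about 0.375 to 0.925 m from the base axis. Payload 3.1 kg.
Tool frame: the origin (TCP) lies between the finger pads; the fingertips stand 19 mm ahead of it and the grasp point (between the pads) is the TCP; z points along the fingers, y is the line along which they close (so a half turn about z gives the same grasp; the last joint's range is limited). The gripper opens to 85 mm and grips with 20 to 120 N. Pads are 22 mm wide; open, the fingers measure 114 mm over their backs; the gripper's body (76 mm by 85 mm) begins 54 mm behind the grasp point. The pads swing forward as they close: fully open they stand 13 mm farther back than shut.
Start: joints at [-1.328, 0.383, 0.044, 1.598, -0.018, 1.161, -0.05], TCP at [0.217, 0.613, 0.25] pointing down, gripper open.
Joint ranges: [-2.61, 2.61], [-0.41, 2.15], [-1.48, 1.57], [0, 2.5], [-1.57, 4.71], [0.05, 1.97], [-2.85, 2.85]. Speed limits (rad/s): [2.79, 2.79, 3.14, 3.14, 3.14, 3.14, 3.14].

### API

Orientations are given as a unit quaternion [x, y, z, w].
In Python, from bench import move_ptp, movel, move_j, move_gripper, pause, inverse_kinematics, read_camera, camera_params, MotionError, sign_off, look_for, tip_of, read_time_s, read_qpos, read_joint_vel, read_effort, read_eef_pos, read_tcp_rot, read_ft_force, read_ft_torque, read_finger_gap, read_grasp_force gives the robot as it stands. Calls block until the motion is done:
- move_ptp(position, orientation): joint-space move of the TCP to a pose.
- movel(position, orientation=None, speed=0.15): straight line of the TCP; orientation=None keeps the orientation; speed is the mean speed in m/s.
- move_j(angles): joint-space move.
- move_gripper(opening, effort=None): finger opening in m; effort is the grip in N (None keeps the last); returns when the fingers have stopped.
- pause(seconds).
- inverse_kinematics(position, orientation): joint angles nearest the present ones, or None.
- read_camera(name): name is "scene" or "top"; returns the picture (480x640x3 uint8, red, green, blue); there is no depth.
- camera_params(name): a dict with "K" (3x3 intrinsics, pixels), "camera_from_world" (4x4, takes a point from world to camera coordinates). Camera axes: x right, y down, z forward; pixel columns grow to the right and rows downward; lengths in m; the calibration is good to about 2 mm. A picture is of the moment at which its call begins. camera_params takes no time and is no camera call.
A pose or a line that the arm cannot do raises MotionError and nothing moves.
- sign_off(): hands the job in; it is judged then, once.
Trained networks look in the newest picture that a camera, given by its name, has taken for a name from the list of things; names that differ only in an ending like _2 or _b are one class to them, and where a whole thing is asked for, a point or a joint stands for the part that bears it (a point fixed in the world has none). Each returns a list of dicts, best first, with "confidence" (0 to 1); they miss things now and then, are a little off and sometimes report something else, mostly with a low value. They report only what shows in the picture. A call takes as long as a camera call. They do not tell look-alikes from the thing itself.
- look_for(camera, name): "at" ([column, row] in pixels, amid what is visible of it).
- tip_of(camera, name): "at" ([column, row] in pixels: a listed point, or the origin of a listed thing).
Readings, each from a call of its own:
- read_time_s(): time.
- read_qpos(): joint angles.
- read_joint_vel(): joint speeds.
- read_effort(): joint torques, N m.
- read_eef_pos(): TCP position.
- read_tcp_rot(): TCP orientation.
- read_ft_force(): force on the tool from outside, world axes, zero at the start.
- read_ft_torque(): the same for the moment, N m.
- read_finger_gap(): finger opening in m.
- read_grasp_force(): force on a finger pad.
Only numpy, scipy, OpenCV 4.12 (cv2) and the standard library are available. Lean on these libraries where they do the work, as an engineer would, in place of code of your own. Each camera call takes 0.05 s, during which the arm holds its last target. There are 200 camera calls.

## Working session

There is one attempt and no reset: what is moved stays moved. The work goes in short steps, each a Python script; the robot and the scene stay as the last script left them, time stands still between calls to the robot, and variables do not carry over. Pictures are saved under pics/ and viewed, at most 10 in all, crops included, and the job is handed in when it is done.

```bash
ls; mkdir -p pics; cat > h.py <<'E'
import numpy as np, cv2
from bench import *
def ray(cam,px,z):
    P=camera_params(cam);K=np.array(P["K"]);T=np.array(P["camera_from_world"])
    d=T[:3,:3].T@np.linalg.solve(K,[px[0],px[1],1.]);o=-T[:3,:3].T@T[:3,3]
    return o+d*(z-o[2])/d[2]
def proj(cam,p):
    P=camera_params(cam);q=np.array(P["camera_from_world"])@[*p,1.];q=np.array(P["K"])@q[:3];return q[:2]/q[2]
E
python3 - <<'E'
from h import *
print(read_time_s(),read_eef_pos(),read_tcp_rot())
for c in ["top","scene"]:
    cv2.imwrite(f"pics/{c}0.png",read_camera(c)[:,:,::-1])
    P=camera_params(c);T=np.array(P["camera_from_world"]);print(c,-T[:3,:3].T@T[:3,3])
    for n,z in [("jig",0),("bar",.031),("home",.016),("carrier",.024),("nose",.024),("shelf",.036),("jar",0),("tape",0),("weight",0)]:
        for r in tip_of(c,n)[:3]: print(n,np.round(r["at"],1),round(r["confidence"],2),np.round(ray(c,r["at"],z),4))
print(read_time_s())
E
```

```text
pics
0.0 [0.21693842 0.61178398 0.24888157] [ 1.69512262e-01  9.85527211e-01 -1.29866735e-03 -1.50167825e-04]
top [ 0.34215047 -0.00756737  0.94878045]
jig [343.3 205. ] 0.72 [ 0.5808 -0.0953  0.    ]
bar [310.7 186. ] 0.94 [ 0.6119 -0.0291  0.031 ]
home [289.5 177.4] 0.88 [0.6343 0.0129 0.016 ]
carrier [352.6 205. ] 0.87 [ 0.5747 -0.1115  0.024 ]
carrier [214.  137.9] 0.78 [0.7151 0.1641 0.024 ]
carrier [225.1 235.9] 0.69 [0.5145 0.1377 0.024 ]
nose [303.6 310.9] 0.97 [ 0.3692 -0.0131  0.024 ]
nose [226.2 157.6] 0.94 [0.6735 0.1388 0.024 ]
nose [327.5 193.7] 0.84 [ 0.598  -0.0623  0.024 ]
shelf [363.1 208.6] 0.71 [ 0.5643 -0.1304  0.036 ]
shelf [410.  351.1] 0.71 [ 0.2932 -0.2091  0.036 ]
shelf [271.  328.5] 0.63 [0.3373 0.0476 0.036 ]
jar [288.8 178.8] 0.69 [0.6364 0.0147 0.    ]
jar [344.9 269.9] 0.55 [ 0.449  -0.0954  0.    ]
tape [387.7 171.8] 0.86 [ 0.6505 -0.1884  0.    ]
tape [343.1 269.4] 0.65 [ 0.45   -0.0919  0.    ]
weight [335.  137.4] 0.89 [ 0.7254 -0.0814  0.    ]
scene [ 1.00890448 -0.14205602  0.8032258 ]
jig [296.  317.3] 0.91 [ 0.586 -0.088  0.   ]
jig [272.3 302. ] 0.22 [ 0.5475 -0.1203  0.    ]
bar [333.6 316.1] 0.72 [ 0.6155 -0.0317  0.031 ]
home [360.  328.8] 0.69 [0.6407 0.0054 0.016 ]
carrier [477.  361.2] 0.97 [0.7423 0.1608 0.024 ]
carrier [176.3 208.4] 0.92 [ 0.3223 -0.2535  0.024 ]
carrier [282.2 310.2] 0.81 [ 0.5803 -0.1084  0.024 ]
nose [443.6 330.4] 0.93 [0.6808 0.1308 0.024 ]
nose [143.9 223.6] 0.9 [ 0.3429 -0.3138  0.024 ]
nose [306.4 211.7] 0.9 [ 0.3914 -0.0231  0.024 ]
shelf [333.5 184.4] 0.84 [0.35   0.0395 0.036 ]
shelf [270.3 303.2] 0.7 [ 0.5695 -0.1248  0.036 ]
shelf [429.5 258.5] 0.64 [0.5536 0.1537 0.036 ]
jar [275.2 253.4] 0.88 [ 0.4512 -0.0957  0.    ]
tape [240.2 375.8] 0.83 [ 0.663 -0.194  0.   ]
weight [318.3 395.8] 0.79 [ 0.7246 -0.0848  0.    ]
1.0
```

View pics/top0.png

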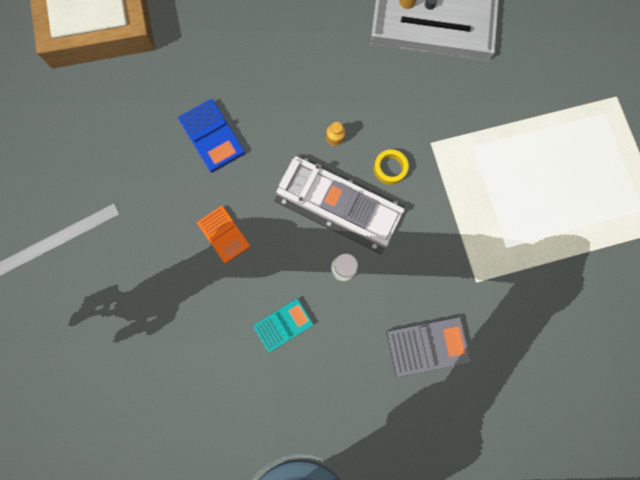

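View pics/scene0.png

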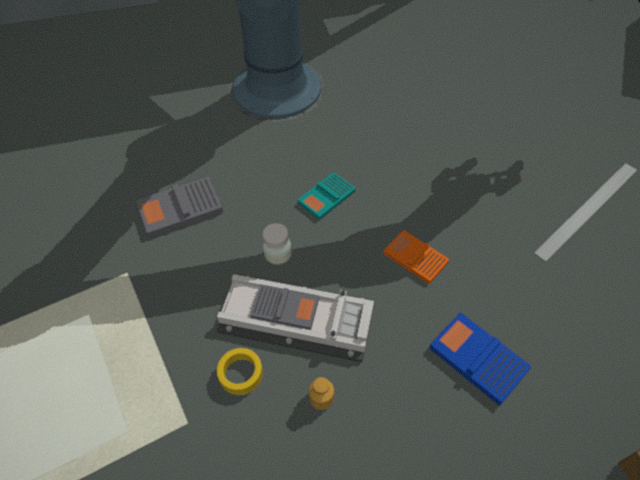

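Both pictures show the white jig (top: about 278–405 × 155–250) with the grey carrier in it. The carrier's orange label is at (335,197) and its ribbed shelf at (362,208). The feed direction is up-left in the top view, toward the bar at (311,186). The larger grey block at (428,347) is a look-alike. Next I fit the jig pose and check it with an overlay.

```bash
cat > fit.py <<'E'
from h import *
from scipy.optimize import least_squares
pts={"jig":(0,0,0),"bar":(.064,0,.031),"home":(.105,0,.016)}
cp={"carrier":(0,0,.024),"nose":(.05,0,.024),"shelf":(-.024,0,.036)}
def W(x,p):
    c,s=np.cos(x[2]),np.sin(x[2]);return np.array([x[0]+c*p[0]-s*p[1],x[1]+s*p[0]+c*p[1],p[2]])
x0=np.array([.583,-.091,np.radians(62),0.])
obs=[]
for cam in ["top","scene"]:
    read_camera(cam)
    for n in [*pts,*cp]:
        p=pts.get(n) or (cp[n][0]-.035,0,cp[n][2])
        g=proj(cam,W(x0,p))
        r=[q["at"] for q in tip_of(cam,n) if np.hypot(*(np.array(q["at"])-g))<22]
        if r: obs.append((cam,n,np.array(r[0])))
def P(x,n): return W(x,pts[n]) if n in pts else W(x,(cp[n][0]+x[3],0,cp[n][2]))
x0[3]=-.035
s=least_squares(lambda x:np.concatenate([proj(c,P(x,n))-o for c,n,o in obs]),x0,loss="soft_l1",f_scale=2,x_scale=[.01,.01,.1,.01])
x=s.x;print(x,np.degrees(x[2]))
for c,n,o in obs: print(c,n,np.round(proj(c,P(x,n))-o,1))
np.save("pose.npy",x)
boxes=[[(-.12,-.055,.01),(.12,-.055,.01),(.12,.055,.01),(-.12,.055,.01)],[(.064,-.0415,.043),(.074,-.0415,.043),(.074,.0415,.043),(.064,.0415,.043)]]
d=x[3];boxes+=[[(d-.05,-.03,.036),(d+.05,-.03,.036),(d+.05,.03,.036),(d-.05,.03,.036)],[(d-.008,-.027,.044),(d,-.027,.044),(d,.027,.044),(d-.008,.027,.044)]]
out=[]
for cam,(u,v) in {"top":(270,145),"scene":(210,255)}.items():
    im=cv2.resize(np.ascontiguousarray(read_camera(cam)[v:v+110,u:u+170,::-1]),None,fx=4,fy=4,interpolation=cv2.INTER_CUBIC)[:, :]
    for b,col in zip(boxes,[(0,0,255),(0,255,0),(255,0,0),(255,255,0)]):
        q=np.array([(proj(cam,W(x,p))-[u,v]+.5)*4 for p in b]);cv2.polylines(im,[q.astype(int)],True,col,1)
    out.append(cv2.resize(im,None,fx=.68,fy=.68))
cv2.imwrite("pics/ov1.png",np.vstack(out))
E
python3 fit.py
```

```text
[ 0.58425975 -0.0878581   1.08419272 -0.02474926] 62.11966701425091
top jig [1.2 0.3]
top bar [-0.6 -2.9]
top home [ 5.5 -0. ]
top carrier [ 0.1 -2. ]
top nose [ 1.6 -1.4]
top shelf [-0.9  2. ]
scene jig [0.7 0.8]
scene bar [ 0.1 -1.1]
scene home [ 0.9 -4.3]
scene nose [25.4  0.6]
scene shelf [-4.5 -2. ]
```

View pics/ov1.png

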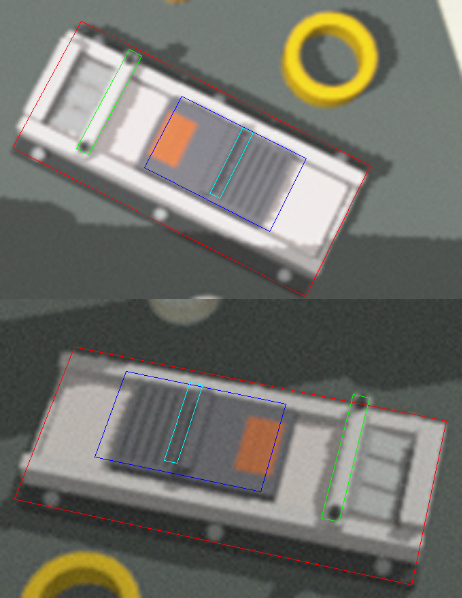

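The overlay fits the bar and base in both views. The carrier lies at jig x of about -0.0225 (top says -0.025, scene about -0.020), which leaves its nose about 36 mm short of the bar, within the stated range. Next I approach with the fingers shut across the channel and press.

```bash
cat >> h.py <<'E'
from scipy.spatial.transform import Rotation as Ro
X=np.load("pose.npy");X[3]=-.0225
c,s=np.cos(X[2]),np.sin(X[2]);U=np.array([c,s,0]);V=np.array([-s,c,0])
def J(x,z,y=0): return np.array([X[0],X[1],0])+U*x+V*y+[0,0,z]
def Q(sg): return Ro.from_matrix(np.column_stack([sg*U,-sg*V,[0,0,-1]])).as_quat()
def jx(): return (np.array(read_eef_pos())-[X[0],X[1],0])@U
def st():
    f=np.array(read_ft_force());p=np.array(read_eef_pos())
    print("t%.2f x%.4f y%.4f z%.4f fx%.1f fy%.1f fz%.1f"%(read_time_s(),jx(),(p-[X[0],X[1],0])@V,p[2],f@U,f@V,f[2]));return f@U,f[2]
E
python3 - <<'E'
from h import *
q0=np.array(read_qpos());best=[]
for sg in (1,-1):
    q=inverse_kinematics(J(X[3]-.026,.12),Q(sg))
    if q is not None: q=np.array(q);print(sg,np.round(q,2));best.append((abs(q-q0).max(),sg))
sg=min(best)[1];open("sg","w").write(str(sg))
move_gripper(0.0,60)
move_ptp(J(X[3]-.026,.12),Q(sg));st();print(read_finger_gap())
movel(J(X[3]-.026,.065),Q(sg),.08);st()
cv2.imwrite("pics/a2.png",np.vstack([cv2.resize(read_camera(k)[v:v+120,u:u+180,::-1],None,fx=2.4,fy=2.4,interpolation=cv2.INTER_CUBIC) for k,(u,v) in {"top":(265,140),"scene":(205,235)}.items()]))
st()
E
```

```text
1 [-0.64  0.63  1.03  1.92 -0.66  0.98  0.21]
-1 [ 0.97  0.64 -1.03  1.84  0.64  1.03  2.33]
t5.48 x-0.0470 y0.0002 z0.1199 fx0.1 fy0.6 fz0.1
-0.00015151663001529523
t6.32 x-0.0487 y-0.0004 z0.0652 fx0.3 fy0.1 fz0.9
t6.42 x-0.0485 y-0.0006 z0.0656 fx-0.6 fy-0.7 fz0.3
```

View pics/a2.png

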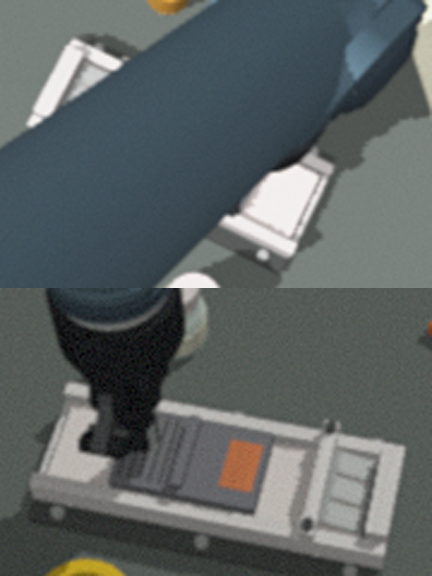

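The scene view shows the fingertips at about (253,302) px, hovering near the carrier's tail rather than mid-shelf. I check the projection and the finger-to-rib distance numerically, then zoom in.

```bash
python3 - <<'E'
from h import *
e=np.array(read_eef_pos());z=Ro.from_quat(read_tcp_rot()).as_matrix()[:,2]
t=e+.019*z; print(e,z,"tip px",proj("scene",t))
for n,p in dict(rib0=(X[3]-.008,.044,-.027),rib1=(X[3]-.008,.044,.027),tailn=(X[3]-.05,.036,-.03),tailf=(X[3]-.05,.036,.03),nosen=(X[3]+.05,.036,-.03),barn=(.064,.043,-.0415),barf=(.064,.043,.0415),railn=(-.12,.031,-.0415),stop=(.105,.04,-.03)).items(): print(n,proj("scene",J(*p)))
im=cv2.resize(read_camera("scene")[265:355,210:330,::-1],None,fx=6.5,fy=6.5,interpolation=cv2.INTER_CUBIC)
cv2.imwrite("pics/z3.png",cv2.convertScaleAbs(im,alpha=1.5,beta=10))
E
```

```text
[ 0.56211997 -0.13102519  0.06560368] [ 1.24765003e-03 -2.98570581e-04 -9.99999177e-01] tip px [264.97195742 296.89123571]
rib0 [271.20013189 314.21000694]
rib1 [280.70744526 285.46267931]
tailn [245.75713972 312.91188681]
tailf [257.11120073 281.51073616]
nosen [306.65115068 325.7515819 ]
barn [327.6562421  335.10397089]
barf [339.34688241 289.63002421]
railn [215.55432855 314.64937062]
stop [355.27326979 334.83635213]
```

View pics/z3.png

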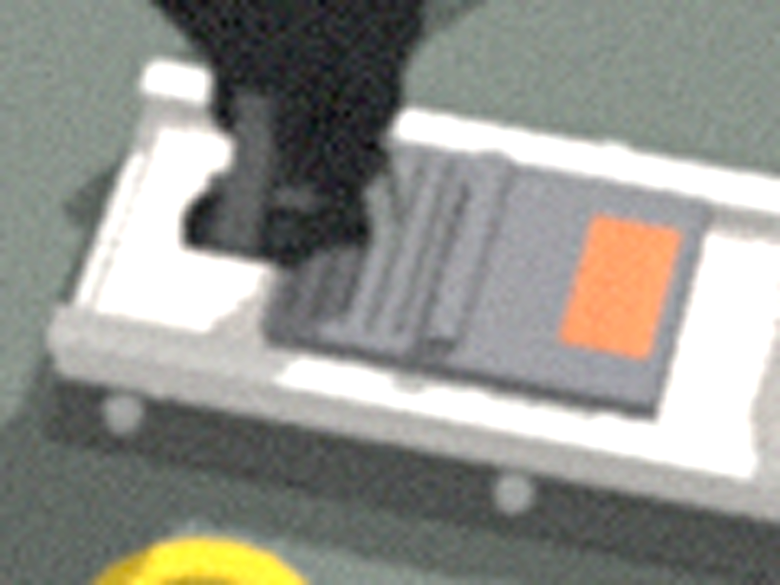

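The scene crop shows the finger front at about (365,250) and the rib's back at about (432,283). That leaves a gap of roughly 16–19 mm instead of 7, with the rear finger edge right at the carrier's tail (270,340). I shift 10 mm forward, still above rib height, and look again.

```bash
python3 - <<'E'
from h import *
sg=int(open("sg").read())
movel(J(-.0385,.069),Q(sg),.05);st()
im=cv2.resize(read_camera("scene")[265:355,210:330,::-1],None,fx=6.5,fy=6.5,interpolation=cv2.INTER_CUBIC)
cv2.imwrite("pics/z4.png",cv2.convertScaleAbs(im,alpha=1.8,beta=30))
E
```

```text
t6.83 x-0.0375 y-0.0002 z0.0693 fx0.9 fy-0.4 fz0.5
```

View pics/z4.png

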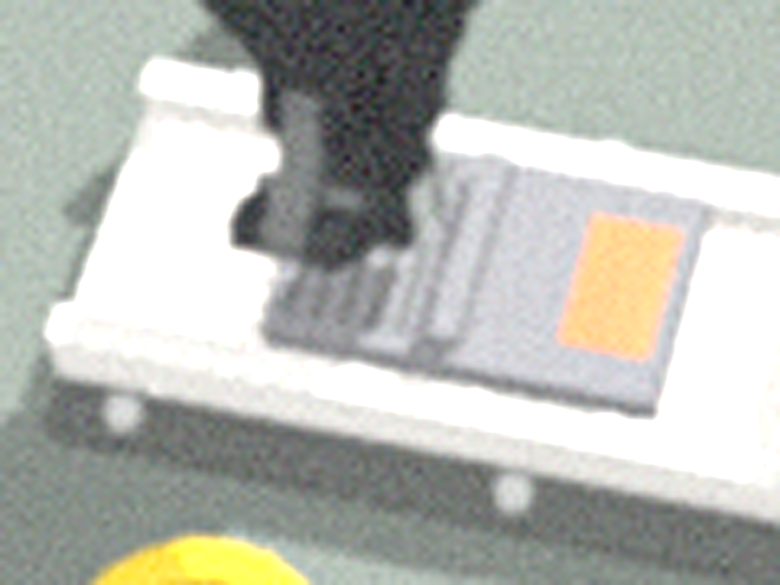

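The finger front is now at about (408,245), roughly 7 mm behind the rib and well on the shelf. I descend in force-watched steps.

```bash
python3 - <<'E'
from h import *
sg=int(open("sg").read())
movel(J(-.0385,.058),Q(sg),.05);fx,fz=st();z=.058
while fz<25 and z>.036 and abs(fx)<20:
    z-=.0015 if fz<14 else .001
    movel(J(-.0385,z),Q(sg),.03);fx,fz=st()
open("z","w").write(str(z))
E
```

```text
t7.25 x-0.0388 y0.0006 z0.0573 fx-0.4 fy0.3 fz0.6
t7.50 x-0.0386 y-0.0000 z0.0565 fx-0.1 fy0.2 fz0.1
t7.75 x-0.0385 y-0.0004 z0.0552 fx-0.2 fy-1.1 fz1.0
t8.00 x-0.0385 y-0.0004 z0.0541 fx-0.0 fy0.6 fz5.0
t8.25 x-0.0385 y-0.0004 z0.0528 fx-0.1 fy1.9 fz5.3
t8.50 x-0.0385 y-0.0004 z0.0514 fx0.4 fy2.1 fz7.5
t8.75 x-0.0385 y-0.0004 z0.0501 fx-0.8 fy1.9 fz9.5
t9.00 x-0.0385 y-0.0004 z0.0488 fx-1.0 fy2.6 fz10.6
t9.25 x-0.0385 y-0.0004 z0.0475 fx-0.1 fy4.0 fz11.1
t9.50 x-0.0386 y-0.0005 z0.0470 fx-0.5 fy6.5 fz17.5
t9.75 x-0.0386 y-0.0006 z0.0470 fx-0.6 fy7.3 fz24.7
t10.00 x-0.0386 y-0.0006 z0.0469 fx-0.3 fy9.8 fz29.7
```

Contact came at z = 0.0545 and the bed bottomed at 0.047, both as expected. Now I slide while pressing.

```bash
python3 - <<'E'
from h import *
sg=int(open("sg").read());z=float(open("z").read());x=-.0385
while x<.048:
    x+=.004 if x<.024 else .002
    movel(J(x,z),Q(sg),.03);fx,fz=st()
    if fz<24: z-=.0007
    if fz>40: z+=.0007
    if fx<-32 or x-jx()>.008: break
open("z","w").write(str(z));open("x","w").write(str(x))
E
```

```text
t10.28 x-0.0384 y-0.0006 z0.0469 fx-4.7 fy10.0 fz28.9
t10.57 x-0.0382 y-0.0006 z0.0469 fx-9.4 fy10.0 fz30.2
t10.85 x-0.0381 y-0.0006 z0.0469 fx-13.3 fy9.0 fz29.0
```

It is just stiction with a soft arm (about 1.2 N/mm), so I continue with a force-based stop.

```bash
cat > slide.py <<'E'
from h import *
import sys
sg=int(open("sg").read());z=float(open("z").read());x=float(open("x").read())
lim,xmax=float(sys.argv[1]),float(sys.argv[2])
while x<xmax:
    x+=.004 if jx()<.02 else .003
    movel(J(x,z),Q(sg),.03);fx,fz=st()
    if fz<24: z-=.0008
    if fz>38: z+=.0008
    if fx<-lim: break
open("z","w").write(str(z));open("x","w").write(str(x))
E
python3 slide.py 35 .06
```

```text
t11.13 x-0.0354 y-0.0017 z0.0469 fx-15.1 fy8.1 fz26.8
t11.42 x-0.0319 y-0.0025 z0.0470 fx-16.2 fy6.9 fz25.7
t11.70 x-0.0294 y-0.0026 z0.0470 fx-18.0 fy6.3 fz25.3
t11.98 x-0.0271 y-0.0026 z0.0470 fx-18.5 fy6.5 fz26.1
t12.27 x-0.0237 y-0.0026 z0.0470 fx-19.9 fy6.0 fz26.1
t12.55 x-0.0201 y-0.0025 z0.0470 fx-21.8 fy6.2 fz26.6
t12.83 x-0.0163 y-0.0025 z0.0470 fx-21.0 fy6.6 fz26.9
t13.12 x-0.0125 y-0.0025 z0.0470 fx-20.9 fy7.1 fz27.1
t13.40 x-0.0087 y-0.0024 z0.0470 fx-19.6 fy6.3 fz27.1
t13.68 x-0.0049 y-0.0024 z0.0470 fx-21.2 fy7.0 fz27.6
t13.97 x-0.0011 y-0.0024 z0.0470 fx-22.0 fy7.2 fz26.8
t14.25 x0.0027 y-0.0023 z0.0470 fx-21.5 fy7.6 fz28.4
t14.53 x0.0065 y-0.0023 z0.0470 fx-22.5 fy7.3 fz28.1
t14.82 x0.0103 y-0.0023 z0.0470 fx-21.9 fy7.1 fz27.6
t15.10 x0.0141 y-0.0022 z0.0470 fx-22.5 fy7.3 fz28.8
t15.38 x0.0180 y-0.0022 z0.0470 fx-23.4 fy8.1 fz28.1
t15.67 x0.0218 y-0.0022 z0.0470 fx-22.8 fy7.3 fz28.8
t15.92 x0.0246 y-0.0021 z0.0470 fx-23.2 fy7.3 fz29.0
t16.17 x0.0262 y-0.0021 z0.0469 fx-25.4 fy8.2 fz28.7
t16.42 x0.0266 y-0.0021 z0.0469 fx-26.9 fy8.4 fz29.0
t16.67 x0.0278 y-0.0021 z0.0469 fx-29.5 fy8.5 fz28.8
t16.92 x0.0300 y-0.0021 z0.0469 fx-30.6 fy9.7 fz30.0
t17.17 x0.0328 y-0.0020 z0.0469 fx-30.9 fy8.6 fz29.6
t17.42 x0.0363 y-0.0020 z0.0469 fx-31.1 fy9.4 fz30.4
```

```bash
python3 slide.py 42 .08; python3 - <<'E'
from h import *
im=cv2.resize(read_camera("scene")[265:365,250:385,::-1],None,fx=5.8,fy=5.8,interpolation=cv2.INTER_CUBIC)
cv2.imwrite("pics/z5.png",cv2.convertScaleAbs(im,alpha=1.3,beta=10))
E
```

```text
t17.67 x0.0388 y-0.0020 z0.0469 fx-30.5 fy8.9 fz29.8
t17.92 x0.0389 y-0.0020 z0.0469 fx-32.9 fy9.6 fz31.8
t18.17 x0.0390 y-0.0020 z0.0469 fx-36.6 fy9.3 fz31.6
t18.42 x0.0391 y-0.0020 z0.0469 fx-39.6 fy10.3 fz32.6
t18.67 x0.0392 y-0.0020 z0.0469 fx-42.2 fy11.0 fz34.5
```

View pics/z5.png

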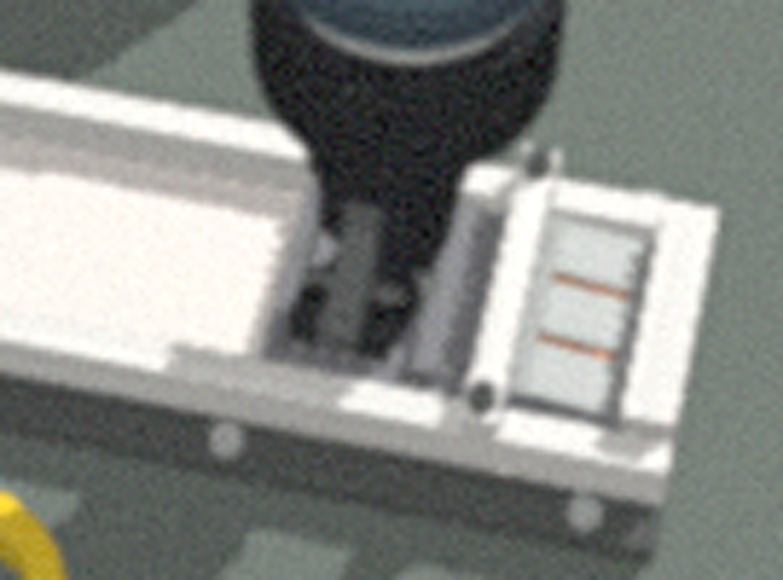

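The carrier is at a hard stop at x = 0.039. The scene shows the rib just short of the bar, and the nose with its orange label under the raised leaf strips up to the stop. I ease the forward push and lift off.

```bash
python3 - <<'E'
from h import *
sg=int(open("sg").read());z=float(open("z").read());x=float(open("x").read())
print(x,z)
movel(J(x-.018,z),Q(sg),.03);st()
for zz in (.044,.048,.051,.054): movel(J(x-.02,zz),Q(sg),.03);fx,fz=st()
e=jx()
movel(J(e-.003,.060),Q(sg),.04);st()
movel(J(e-.006,.16),Q(sg),.12);st()
q=np.array(read_qpos());q[0]-=.7;move_j(q);st()
im=np.hstack([cv2.resize(read_camera(k)[v:v+100,u:u+130,::-1],None,fx=3,fy=3,interpolation=cv2.INTER_CUBIC) for k,(u,v) in {"top":(270,145),"scene":(255,265)}.items()])
cv2.imwrite("pics/z6.png",im)
E
```

```text
0.07750000000000004 0.04249999999999999
t19.47 x0.0385 y-0.0020 z0.0469 fx-24.1 fy9.2 fz28.8
t19.72 x0.0384 y-0.0020 z0.0470 fx-22.2 fy5.8 fz20.3
t20.00 x0.0387 y-0.0018 z0.0479 fx-21.2 fy-1.3 fz2.8
t20.25 x0.0390 y-0.0017 z0.0503 fx-19.8 fy-3.2 fz-0.3
t20.50 x0.0394 y-0.0015 z0.0529 fx-19.9 fy-3.5 fz-2.0
t21.20 x0.0381 y0.0000 z0.0601 fx0.3 fy0.1 fz-0.3
t22.18 x0.0335 y0.0008 z0.1592 fx0.0 fy-0.9 fz-0.6
t23.71 x0.3368 y0.2772 z0.1594 fx-0.5 fy0.2 fz0.4
```

View pics/z6.png

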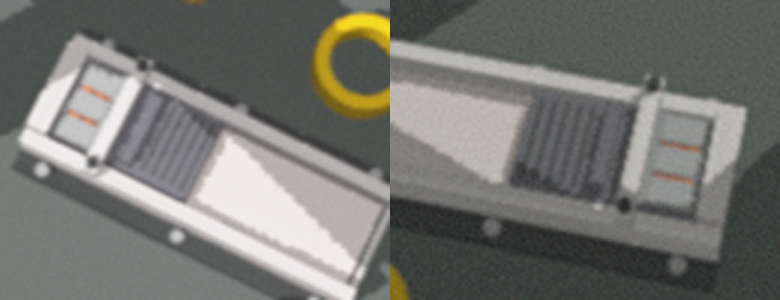

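Both views show the carrier straight, its rib just short of the bar and its nose under the raised leaf at the stop. The arm is clear, so I hand in.

```bash
python3 -c "
from h import *
pause(.3);print(sign_off())"
```

```text
the job is handed in; nothing more can be done
None
```

I pressed the carrier down on its bed and slid it under the bar and leaf spring to a firm stop; the final pictures show it straight and at the end stop with the arm clear, and I handed the job in at about 24 s, but no verdict came back.

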